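# Slide the oil bottle and pepper mill into their rack

## Robot

A 6-joint arm with a two-finger parallel gripper is mounted at the origin on a cart in front of the work surface, level with it; the furniture and walls round the work are solid. World frame = base frame: x ahead of the robot, y to its left, z up, the work surface at z = 0. Lengths are in m, angles in rad, forces in N, time in s.
With the tool pointing down it reaches from about 0.25 to 0.775 m from the base axis. Payload 4 kg.
Tool frame: the origin (TCP) lies on the centre line of the jaws, within the pads' length; the fingertips stand 8 mm ahead of it and the grasp point (between the pads) lies 11 mm behind it; y points along the fingers, x is the direction in which the jaws open and shut, and the axes are right-handed (so a half turn about y gives the same grasp; the last joint's range is limited). The gripper opens to 94 mm and grips with 3 to 60 N. Pads are 16 mm wide; open, the fingers measure 119 mm over their backs; the gripper's body (75 mm by 177 mm) begins 78 mm behind the grasp point.
Start: joints at [1.138, 0.087, 1.371, -0, 1.684, -0.103], TCP at [0.178, 0.52, 0.214] pointing down, gripper open.
Joint ranges: [-3.1, 3.1], [-0.76, 2.03], [0.27, 2.55], [-1.08, 4.22], [0.17, 2.65], [-2.57, 2.57]. Speed limits (rad/s): [2.79, 2.79, 3.14, 3.14, 3.14, 3.14].

## Interface

Orientations are given as [roll, pitch, yaw] about the fixed x, y, z axes, in that order (R = Rz(yaw) Ry(pitch) Rx(roll)).
In Python, from bench import robot gives the robot as it stands.
- The arm moves only by the tool step_arm, never from a script. Its argument "commands" is a list of rows, each an object with "xyz": the shift along the world's x, y, z in m, a list of three; "twist": the turn, a rotation vector about the world's x, y, z in degrees, a list of three. In form: [{"xyz": [tx, ty, tz], "twist": [ax, ay, az]}, ...]. A call has 1 to 12 rows; each row is the pose to reach, as a shift and turn from the pose commanded when the call began; what a row does not reach only later rows make up. A row lasts 1/12 s, in which the tool goes at most 41.7 mm and 7.16 degrees, less where a joint would pass 70% of its speed; a pose out of reach is approached as far as the arm can. A call with a gripper value outside its range is refused whole. "fingers" is the closure in counts, from 0 (fully open) to 255 (shut), set as the call begins (left out, the last holds). The fingers move at their own pace and stop on an object; the grip force is fixed at half the most. Time passes only in rows, so rows that repeat a pose let the fingers close. It gives the time, the measured TCP pose, the force and the opening at its end, in the units of the state.
- robot.get_obs(): the state, without advancing time (a new reading comes with each control period).
- robot.snapshot(name): name is "side" or "top"; returns (picture, depth): 400x640x3 uint8, red, green, blue; 400x640 float32, m along the optical axis (not along the pixel's ray), 0 where there is no reading.
- robot.camera_info(name): a dict with "fx", "fy", "cx", "cy" (pixels), "R" (3x3) and "t" (3): a world point X has camera coordinates R X + t. Camera axes: x right, y down, z forward; pixel columns grow to the right and rows downward; lengths in m; the calibration is good to about 2 mm. A picture is of the moment at which its call begins. camera_info takes no time and is no camera call.
- robot.close_job(): hands the job in, once; it reports no verdict.
The state is a dict: "time": time; "joint_positions": joint angles; "qvel": joint speeds; "joint_torque": joint torques, N m; "tool_pos": TCP position; "ee_rot": TCP orientation; "wrist_force": force on the tool from outside, world axes, zero at the start; "wrist_torque": the same for the moment, N m; "width": finger opening in m.
Only numpy, scipy, OpenCV 4.12 (cv2) and the standard library are available. Lean on these libraries where they do the work, as an engineer would, in place of code of your own. Each camera call takes 0.05 s, during which the arm holds its last target.

## Task

The tall oil bottle and the wooden pepper mill stand on the left of the wooden hob cover; push each one, with the fingertips low on its body so that it slides upright, to the right into the low two-stall wooden rack, one to a stall (either way round), until it stands against the back rail of its stall. Do not pick up, carry or tip them, and leave the other things on the cover where they stand.

Things in the scene. Friction and masses are not known exactly. Their poses are not given: they have to be found in the camera images.
- bottle: tall slim oil bottle of clear glass with a label and a yellow cap, round, 60 mm in diameter at the foot, 237 mm tall, about 0.5 kg, standing loose; origin at the centre of its underside, z up. Pushed higher than about 40 mm above its foot it may topple instead of sliding
- mill: brown wooden pepper mill with a small metal knob on top, round, 58 mm in diameter at the foot, 150 mm tall, about 0.2 kg, standing loose; origin at the centre of its underside, z up
- rack: low dark-wood rack fixed on the cover: back rail, two end walls and a divider, all 40 mm high, 12 mm thick, no floor; open on its -x side, which faces the robot's left. Two stalls side by side, each 90 mm wide and 72 mm deep inside; 216 mm wide over all. Origin at cover height, at mid-length of the divider; +x points to the back rail (to the robot's right), +y away from the robot
- stall_far (a point): middle of the far (+y) stall's floor area, at cover height; axes as the rack's; 51 mm to +y of the rack's origin. Mouth at x = -36 mm, front face of the back rail at x = +36 mm: touching the rail, the bottle's axis is at x = +6 mm, the mill's at +7 mm
- stall_near (a point): middle of the near (-y) stall's floor area, at the height of the cover's top; axes as the rack's; 51 mm to -y of the rack's origin
- hob_cover: flat light-wood board over the burners, 540 x 580 mm, 18 mm thick, fixed; origin at the centre of its underside (z = 0); its top, on which everything stands and slides, is at z = 0.018 m
- dark_jar: dark spice jar with a black cap, 44 mm in diameter, 120 mm tall, loose, just beyond the far end of the rack; leave alone; origin at the centre of its underside
- green_jar: toothpick jar with a green lid, 45 mm in diameter, 87 mm tall, loose, just in front of the near end of the rack; leave alone; origin at the centre of its underside
- cup: white cup standing upside down, 80 mm in diameter, 88 mm tall, loose, front right corner of the cover; leave alone; origin at the centre of its underside
- carton: dark red upright carton, 44 x 72 x 160 mm, loose, at the back of the cover; leave alone; origin at the centre of its underside
- spoon: metal teaspoon lying at the front left of the cover, 137 x 28 x 13 mm, loose; leave alone; origin at the centre of its underside
- peeler: black peeler lying along the back edge of the cover, left of the carton, 170 x 25 x 18 mm, loose; leave alone; origin at the centre of its underside

How it is judged:
By the outcome, as a careful person would: the job done as asked, in the order asked, and still so for the second after the job is handed in, with the robot touching nothing.
It also fails if it takes over 67 s, if anything falls off the work surface, if the arm or the gripper's body presses on something with over 40 N, if the wrist force passes 120 N, or if a joint passes its speed limit or range.

## Working session

There is one attempt and no reset: what is moved stays moved. The work goes in short steps, Python scripts to look and compute and a tool call to move; the robot and the scene stay as the last step left them, time stands still between calls to the robot, and variables do not carry over. Pictures are saved under pics/ and viewed, and the job is handed in when it is done.

Besides the shell and the picture viewer there is one more tool, called after "Request:" as name([rows], argument=value, ...), one row to a line, values as JSON. step_arm: Moves the arm, as the interface text tells. Its arguments: {"type":"object","properties":{"commands":{"type":"array"},"fingers":{"type":"number"}},"required":["commands"]}

```bash
mkdir -p pics; ls; python3 - <<'E'
from bench import robot
import cv2,numpy as np
o=robot.get_obs();print({k:np.round(v,3).tolist() for k,v in o.items()})
for n in("top","side"):
    p,d=robot.snapshot(n);cv2.imwrite(f"pics/{n}0.png",p[:,:,::-1]);np.save(f"pics/{n}0.npy",d)
    print(n,robot.camera_info(n))
E
```

```text
pics
{'time': 0.0, 'joint_positions': [1.138, 0.088, 1.372, -0.0, 1.684, -0.103], 'qvel': [-0.001, 0.0, 0.001, 0.0, 0.001, -0.001], 'joint_torque': [0.0, -34.017, -30.243, 0.072, 0.033, -0.0], 'tool_pos': [0.178, 0.52, 0.212], 'ee_rot': [-1.571, 0.002, 1.241], 'wrist_force': [-0.255, 0.461, -0.378], 'wrist_torque': [0.023, -0.043, -0.011], 'width': 0.094}
top {'fx': 421.5046411688919, 'fy': 421.5046411688919, 'cx': 323.5402140780286, 'cy': 201.04824910794574, 'R': array([[-0.11417993, -0.99344731,  0.00503764],
       [-0.97321834,  0.11083368, -0.20139999],
       [ 0.19952194, -0.02789856, -0.97949613]]), 't': array([-0.03349178,  0.57258954,  0.98414512])}
side {'fx': 376.5367203637706, 'fy': 376.5367203637706, 'cx': 316.33558469519016, 'cy': 195.4399711404009, 'R': array([[-0.05753519, -0.99823007,  0.01504744],
       [-0.58329737,  0.02137979, -0.81197727],
       [ 0.81021842, -0.0554944 , -0.58349506]]), 't': array([-0.04253531,  0.37805831,  0.4246358 ])}
```

View pics/top0.png

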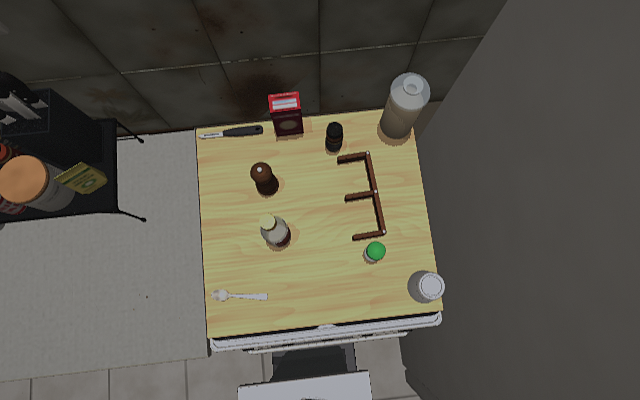

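View pics/side0.png

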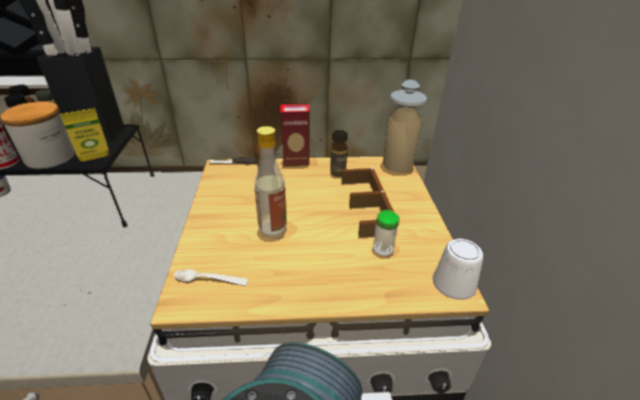

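```bash
cat > h.py <<'E'
import numpy as np,cv2
from bench import robot
def cloud(n,d):
    c=robot.camera_info(n);v,u=np.mgrid[0:400,0:640]
    P=np.stack([(u-c['cx'])/c['fx']*d,(v-c['cy'])/c['fy']*d,d],-1)
    W=(P-c['t'])@c['R'];W[d==0]=np.nan;return W
def ray(n,u,v,z):
    c=robot.camera_info(n);C=-c['R'].T@c['t'];r=c['R'].T@np.array([(u-c['cx'])/c['fx'],(v-c['cy'])/c['fy'],1])
    return C+r*(z-C[2])/r[2]
def proj(n,X):
    c=robot.camera_info(n);p=c['R']@np.array(X)+c['t'];return p[0]/p[2]*c['fx']+c['cx'],p[1]/p[2]*c['fy']+c['cy']
E
python3 - <<'E'
from h import *
from scipy import ndimage
for n in("top","side"):
    d=np.load(f"pics/{n}0.npy");W=cloud(n,d)
    board=(W[...,0]>.1)&(W[...,0]<.9)&(abs(W[...,1])<.5)
    m=board&(W[...,2]>.026)&(W[...,2]<.4)
    L,k=ndimage.label(m)
    for i in range(1,k+1):
        q=W[L==i]
        if len(q)<25: continue
        print(n,len(q),'min',q.min(0).round(3),'max',q.max(0).round(3),'pix',np.round(ndimage.center_of_mass(L==i)[::-1]))
    f=board&(abs(W[...,2]-.018)<.006);print('board',W[f].min(0).round(3),W[f].max(0).round(3),np.median(W[f][:,2]))
a=cv2.imread('pics/top0.png')
cv2.imwrite('pics/t0a.png',cv2.resize(a[140:260,230:400],None,fx=4.7,fy=4.7,interpolation=cv2.INTER_CUBIC))
E
```

```text
top 71916 min [ 0.1   -0.468  0.026] max [0.836 0.5   0.4  ] pix [300. 133.]
top 456 min [ 0.696 -0.163  0.026] max [ 0.738 -0.119  0.142] pix [334. 137.]
top 342 min [0.769 0.04  0.026] max [0.795 0.169 0.037] pix [241. 131.]
top 1140 min [ 0.462 -0.241  0.026] max [ 0.683 -0.145  0.064] pix [366. 194.]
top 655 min [0.602 0.012 0.027] max [0.656 0.067 0.171] pix [264. 179.]
top 808 min [ 0.466 -0.007  0.028] max [0.526 0.053 0.259] pix [274. 230.]
top 344 min [ 0.404 -0.226  0.027] max [ 0.447 -0.182  0.11 ] pix [374. 252.]
top 944 min [ 0.292 -0.35   0.026] max [ 0.37  -0.279  0.11 ] pix [426. 287.]
top 79 min [0.353 0.103 0.026] max [0.368 0.159 0.033] pix [240. 296.]
board [ 0.1   -0.466  0.012] [0.836 0.425 0.024] 0.018015577783544807
side 119209 min [ 0.1   -0.428  0.026] max [0.842 0.5   0.4  ] pix [379. 141.]
side 101 min [0.353 0.109 0.026] max [0.369 0.159 0.031] pix [210. 275.]
side 205 min [ 0.1   -0.034  0.167] max [0.115 0.006 0.204] pix [285. 348.]
board [ 0.115 -0.425  0.012] [0.839 0.472 0.024] 0.017203794176894556
```

View pics/t0a.png

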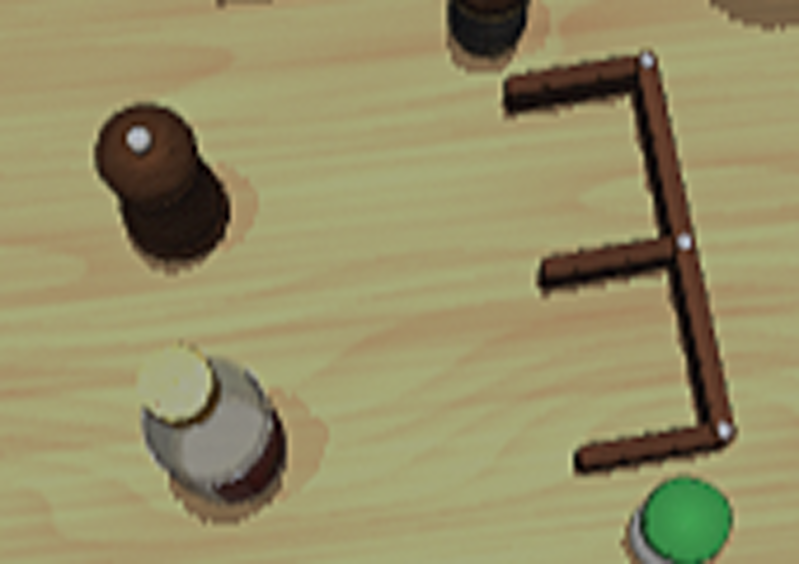

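```bash
python3 - <<'E'
from h import *
for p in [(647,61),(684,241),(724,430)]:
    print(ray('top',p[0]/4.7+230-.4,p[1]/4.7+140-.4,.058).round(4))
# rack via depth: top surface points
d=np.load("pics/top0.npy");W=cloud('top',d)
m=(W[...,2]>.052)&(W[...,2]<.066)&(W[...,0]>.455)&(W[...,0]<.69)&(W[...,1]<-.13)&(W[...,1]>-.245)
q=W[m][:,:2].astype(np.float32);r=cv2.minAreaRect(q);print(r,cv2.boxPoints(r))
# template fit
from scipy.optimize import minimize
from scipy.spatial import cKDTree
def model(p):
    x0,y0,a=p
    # rack coords X toward -y world (a=-pi/2 nominal)
    R=np.array([[np.cos(a),-np.sin(a)],[np.sin(a),np.cos(a)]]);return (q-[x0,y0])@R
def cost(p):
    s=model(p);X,Y=s.T
    def box(cx,cy,hx,hy): return np.hypot(np.maximum(abs(X-cx)-hx,0),np.maximum(abs(Y-cy)-hy,0))
    D=np.minimum.reduce([box(42,0,6,108)if 0 else box(.042,0,.006,.108),box(0,.102,.036,.006),box(0,0,.036,.006),box(0,-.102,.036,.006)])
    return np.minimum(D,.006).sum()*1000
best=min((minimize(cost,[.572+i,-.19+j,-np.pi/2+k],method='Nelder-Mead',options=dict(xatol=1e-5,fatol=1e-4,maxiter=2000)) for i in(-.01,0,.01) for j in(-.01,0,.01) for k in(-.08,0,.08)),key=lambda r:r.fun)
print(best.x,best.fun,len(q),np.degrees(best.x[2]))
# circles
def circ(name,xr,yr,zs,R):
    for z0,z1 in zs:
        for n in('top','side'):
            W=cloud(n,np.load(f"pics/{n}0.npy"))
            m=(W[...,0]>xr[0])&(W[...,0]<xr[1])&(W[...,1]>yr[0])&(W[...,1]<yr[1])&(W[...,2]>z0)&(W[...,2]<z1)
            s=W[m][:,:2]
            if len(s)<6: continue
            from scipy.optimize import least_squares
            f=least_squares(lambda c:np.hypot(*(s-c[:2]).T)-R,s.mean(0)+[.02,0],loss='soft_l1',f_scale=.002)
            f3=least_squares(lambda c:np.hypot(*(s-c[:2]).T)-c[2],[*s.mean(0)+[.02,0],R],loss='soft_l1',f_scale=.002)
            print(name,n,z0,len(s),f.x.round(4),f3.x.round(4))
circ('bottle',(.44,.55),(-.03,.07),[(.03,.06),(.06,.1),(.1,.15),(.235,.26)],.03)
circ('mill',(.58,.68),(-.0,.09),[(.024,.04),(.04,.06),(.12,.15),(.15,.17)],.029)
for n,z in((('bottle'),.255),):
    pass
print('cap',ray('top',178/4.7+230-.4,384/4.7+140-.4,.255),'knob',ray('top',138/4.7+229.6,138/4.7+139.6,.167))
print(ray('side',265,132,.255))
E
```

```text
[ 0.6772 -0.2228  0.058 ]
[ 0.5763 -0.2289  0.058 ]
[ 0.4742 -0.2355  0.058 ]
((0.5722776055335999, -0.19353511929512024), (0.21637994050979614, 0.08306393027305603), 3.7910094261169434) [[ 0.46157837 -0.15924726]
 [ 0.46707034 -0.24212943]
 [ 0.68297684 -0.22782297]
 [ 0.67748487 -0.14494081]]
[ 0.57165284 -0.18667894 -1.50639772] 4.9174267215019105 844 -86.31023173298401
bottle top 0.03 34 [0.4963 0.0228] [0.496  0.0226 0.0296]
bottle side 0.03 309 [0.4978 0.0236] [0.4988 0.0237 0.0308]
bottle top 0.06 54 [0.4963 0.0229] [0.4966 0.0231 0.0304]
bottle side 0.06 462 [0.4976 0.0236] [0.4992 0.0238 0.0313]
bottle top 0.1 130 [0.4967 0.0232] [0.4966 0.0232 0.03  ]
bottle side 0.1 671 [0.4978 0.0238] [0.4984 0.0239 0.0305]
bottle top 0.235 233 [0.5156 0.0029] [0.496  0.0227 0.0119]
bottle side 0.235 278 [0.5153 0.0255] [0.495  0.0238 0.0132]
mill top 0.024 73 [0.6332 0.041 ] [0.6318 0.0404 0.0278]
mill top 0.04 51 [0.6346 0.041 ] [0.6313 0.0403 0.0261]
mill top 0.12 177 [0.6382 0.0424] [0.631  0.0402 0.0224]
mill side 0.12 71 [0.6364 0.0364] [0.6315 0.04   0.0232]
mill top 0.15 214 [0.6525 0.0271] [0.6319 0.0405 0.0136]
mill side 0.15 15 [0.6355 0.0289] [0.6362 0.0265 0.0314]
cap [0.49695613 0.02198735 0.255     ] knob [0.63233981 0.04028956 0.167     ]
[0.48742126 0.0245647  0.255     ]
```

```bash
python3 - <<'E'
from h import *
W=cloud('top',np.load("pics/top0.npy"))
for u,v in[(112,130),(112,205),(116,215),(85,178),(100,185),(60,215),(30,180),(130,215),(143,140)]: print((u,v),W[v,u].round(3))
from scipy.spatial.transform import Rotation as R
R0=R.from_euler('xyz',robot.get_obs()['ee_rot'])
for yaw,th in((6.4,0),(6.4,45)):
    p=np.radians(yaw);x=np.array([np.cos(p),np.sin(p),0]);f=np.array([np.sin(p),-np.cos(p),0]);t=np.radians(th)
    y=np.sin(t)*f+np.array([0,0,-np.cos(t)]);z=np.cross(x,y)
    Rt=R.from_matrix(np.c_[x,y,z]);print(np.degrees((Rt*R0.inv()).as_rotvec()).round(1),Rt.as_euler('xyz').round(3))
E
```

```text
(112, 130) [0.781 0.386 0.125]
(112, 205) [0.599 0.391 0.12 ]
(116, 215) [ 0.61   0.456 -0.037]
(85, 178) [0.651 0.421 0.178]
(100, 185) [0.648 0.415 0.126]
(60, 215) [0.586 0.503 0.131]
(30, 180) [0.642 0.503 0.234]
(130, 215) [0.585 0.38  0.052]
(143, 140) [ 0.811  0.376 -0.032]
[  0.1  -0.1 -64.7] [-1.571  0.     0.112]
[-36.9 -29.7 -61.2] [-2.356  0.     0.112]
```

Request:
step_arm([
  {"xyz":[0.02,-0.03,0.02],"twist":[0,0,-6]},
  {"xyz":[0.05,-0.06,0.04],"twist":[0,0,-12]},
  {"xyz":[0.08,-0.09,0.06],"twist":[0,0,-18]},
  {"xyz":[0.11,-0.12,0.08],"twist":[0,0,-24]},
  {"xyz":[0.14,-0.14,0.1],"twist":[0,0,-30]},
  {"xyz":[0.16,-0.17,0.1],"twist":[0,0,-36]},
  {"xyz":[0.19,-0.2,0.1],"twist":[0,0,-42]},
  {"xyz":[0.22,-0.22,0.1],"twist":[0,0,-48]},
  {"xyz":[0.25,-0.25,0.1],"twist":[0,0,-54]},
  {"xyz":[0.28,-0.27,0.1],"twist":[0,0,-60]},
  {"xyz":[0.29,-0.28,0.1],"twist":[0,0,-64.7]},
  {"xyz":[0.29,-0.28,0.1],"twist":[0,0,-64.7]},
])

```text
time: 1.1
tool_pos: [0.4703, 0.2376, 0.3118]
ee_rot: [-1.572, 0.002, 0.104]
wrist_force: [-0.0, 0.1, 0.7]
width: 0.094
```

Request:
step_arm([
  {"xyz":[0,0,0],"twist":[-6,-0.7,0]},
  {"xyz":[0,0,0],"twist":[-12,-1.3,0]},
  {"xyz":[0,0,0],"twist":[-18,-2,0]},
  {"xyz":[0,0,0],"twist":[-24,-2.7,0]},
  {"xyz":[0,0,0],"twist":[-30,-3.3,0]},
  {"xyz":[0,0,0],"twist":[-36,-4,0]},
  {"xyz":[0,0,0],"twist":[-42,-4.7,0]},
  {"xyz":[0,0,0],"twist":[-44.7,-5,0]},
  {"xyz":[0,0,0],"twist":[-44.7,-5,0]},
  {"xyz":[0,0,0],"twist":[-44.7,-5,0]},
], fingers=146)

```text
time: 1.93
tool_pos: [0.4674, 0.2415, 0.3124]
ee_rot: [-2.356, 0.003, 0.115]
wrist_force: [1.2, -0.4, -0.3]
width: 0.0403
```

```bash
python3 - <<'E'
from bench import robot
import cv2,numpy as np
o=robot.get_obs();print({k:np.round(v,3).tolist() for k,v in o.items()})
for n in("top","side"):
    p,d=robot.snapshot(n);cv2.imwrite(f"pics/{n}1.png",p[:,:,::-1]);np.save(f"pics/{n}1.npy",d)
E
```

```text
{'time': 1.933, 'joint_positions': [0.744, 0.32, 1.099, -0.731, 2.117, 0.363], 'qvel': [-0.029, -0.038, -0.026, -0.003, 0.0, 0.003], 'joint_torque': [0.655, -40.664, -27.937, -2.184, 1.005, -0.018], 'tool_pos': [0.467, 0.242, 0.312], 'ee_rot': [-2.356, 0.003, 0.115], 'wrist_force': [1.235, -0.411, -0.321], 'wrist_torque': [0.274, 0.071, 0.01], 'width': 0.04}
```

View pics/top1.png

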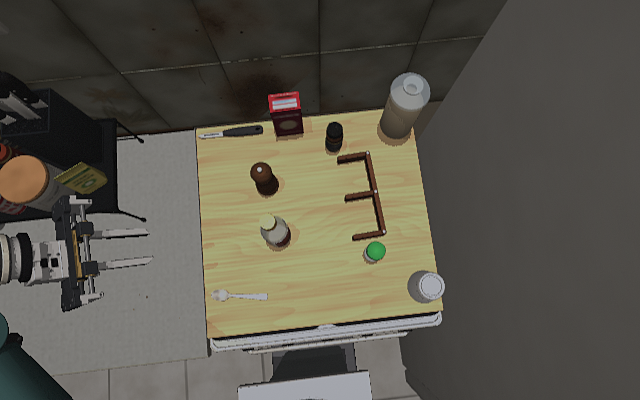

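View pics/side1.png

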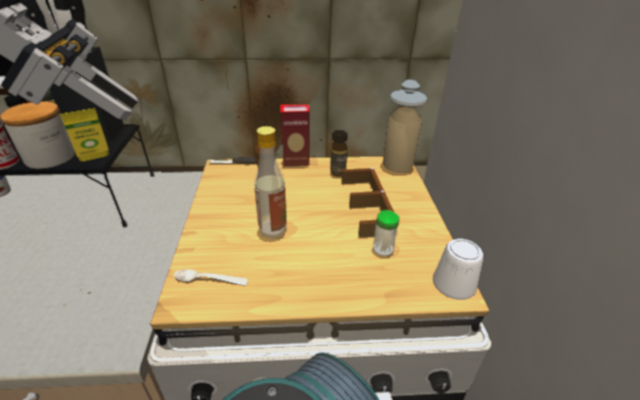

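Request:
step_arm([
  {"xyz":[0,-0.01,-0.03],"twist":[0,0,0]},
  {"xyz":[0.005,-0.025,-0.06],"twist":[0,0,0]},
  {"xyz":[0.01,-0.04,-0.09],"twist":[0,0,0]},
  {"xyz":[0.015,-0.055,-0.12],"twist":[0,0,0]},
  {"xyz":[0.02,-0.07,-0.15],"twist":[0,0,0]},
  {"xyz":[0.02,-0.085,-0.18],"twist":[0,0,0]},
  {"xyz":[0.02,-0.1,-0.205],"twist":[0,0,0]},
  {"xyz":[0.02,-0.115,-0.23],"twist":[0,0,0]},
  {"xyz":[0.02,-0.125,-0.25],"twist":[0,0,0]},
  {"xyz":[0.02,-0.13,-0.265],"twist":[0,0,0]},
  {"xyz":[0.02,-0.13,-0.27],"twist":[0,0,0]},
  {"xyz":[0.02,-0.13,-0.27],"twist":[0,0,0]},
])

```text
time: 3.03
tool_pos: [0.4879, 0.1096, 0.0435]
ee_rot: [-2.355, 0.001, 0.11]
wrist_force: [-0.5, -0.1, -0.2]
width: 0.0402
```

```bash
python3 - <<'E'
from h import *
o=robot.get_obs();print({k:np.round(v,4).tolist() for k,v in o.items()})
for n in("top","side"):
    p,d=robot.snapshot(n);p=p[:,:,::-1].copy();np.save(f"pics/{n}2.npy",d)
    print(n,proj(n,o['tool_pos']))
    s=p[170:300,150:310] if n=='top' else p[110:260,130:310]
    cv2.imwrite(f"pics/{n}2.png",cv2.resize(s,None,fx=4,fy=4,interpolation=cv2.INTER_CUBIC))
E
```

```text
{'time': 3.0333, 'joint_positions': [0.5512, 0.354, 1.6176, -0.6926, 1.5728, 0.5867], 'qvel': [0.0176, -0.0155, -0.0408, -0.0128, 0.0174, -0.0067], 'joint_torque': [-0.3044, -38.371, -23.4754, -2.321, 1.476, 0.0382], 'tool_pos': [0.4879, 0.1096, 0.0435], 'ee_rot': [-2.3552, 0.0006, 0.1099], 'wrist_force': [-0.5418, -0.0646, -0.1642], 'wrist_torque': [0.2593, 0.1247, 0.0048], 'width': 0.0402}
top (np.float64(243.02653409515395), np.float64(242.200889122747))
side (np.float64(230.6869195570985), np.float64(224.31725067058588))
```

View pics/top2.png

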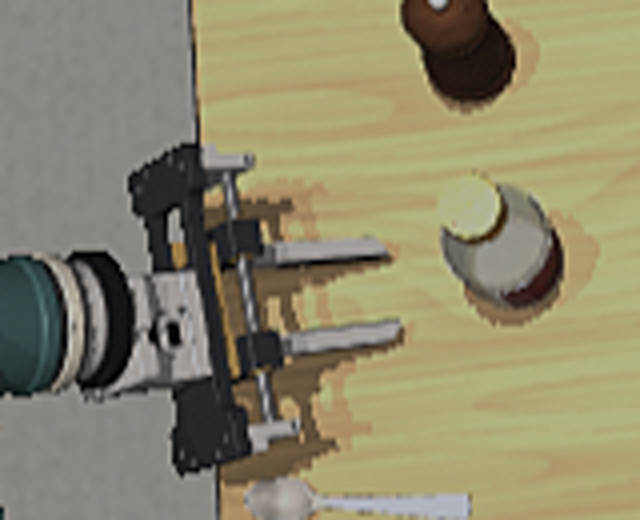

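View pics/side2.png

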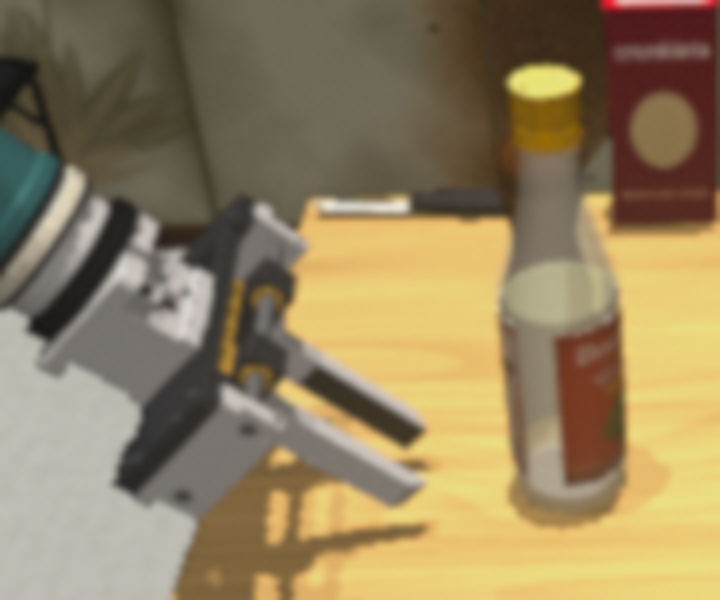

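Request:
step_arm([
  {"xyz":[0.001,-0.008,-0.003],"twist":[0,0,0]},
  {"xyz":[0.002,-0.018,-0.006],"twist":[0,0,0]},
  {"xyz":[0.003,-0.028,-0.006],"twist":[0,0,0]},
  {"xyz":[0.004,-0.036,-0.006],"twist":[0,0,0]},
  {"xyz":[0.005,-0.043,-0.006],"twist":[0,0,0]},
  {"xyz":[0.005,-0.047,-0.006],"twist":[0,0,0]},
  {"xyz":[0.006,-0.05,-0.006],"twist":[0,0,0]},
  {"xyz":[0.006,-0.053,-0.006],"twist":[0,0,0]},
  {"xyz":[0.006,-0.056,-0.006],"twist":[0,0,0]},
  {"xyz":[0.007,-0.059,-0.006],"twist":[0,0,0]},
  {"xyz":[0.007,-0.062,-0.006],"twist":[0,0,0]},
  {"xyz":[0.007,-0.065,-0.006],"twist":[0,0,0]},
])

```text
time: 4.13
tool_pos: [0.4954, 0.0456, 0.0375]
ee_rot: [-2.355, -0.0, 0.112]
wrist_force: [0.2, 2.8, 0.8]
width: 0.0403
```

```bash
python3 - <<'E'
from h import *
o=robot.get_obs();print(o['tool_pos'],o['wrist_force'])
for n in("side",):
    p,d=robot.snapshot(n);p=p[:,:,::-1].copy();np.save(f"pics/{n}3.npy",d)
    s=p[110:260,170:350]
    cv2.imwrite(f"pics/{n}3.png",cv2.resize(s,None,fx=4,fy=4,interpolation=cv2.INTER_CUBIC))
E
```

```text
[0.4953941  0.045553   0.03753901] [0.19993167 2.75877527 0.76687049]
```

View pics/side3.png

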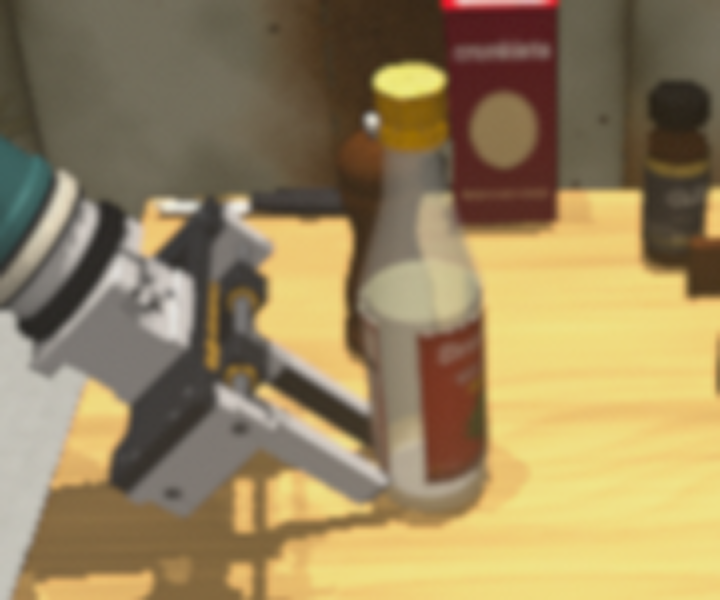

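Request:
step_arm([
  {"xyz":[0,-0.004,0],"twist":[0,0,0]},
  {"xyz":[0.001,-0.009,0],"twist":[0,0,0]},
  {"xyz":[0.001,-0.014,0],"twist":[0,0,0]},
  {"xyz":[0.002,-0.019,0],"twist":[0,0,0]},
  {"xyz":[0.002,-0.024,0],"twist":[0,0,0]},
  {"xyz":[0.003,-0.029,0],"twist":[0,0,0]},
  {"xyz":[0.004,-0.034,0],"twist":[0,0,0]},
  {"xyz":[0.004,-0.039,0],"twist":[0,0,0]},
  {"xyz":[0.005,-0.044,0],"twist":[0,0,0]},
  {"xyz":[0.005,-0.049,0],"twist":[0,0,0]},
  {"xyz":[0.006,-0.053,0],"twist":[0,0,0]},
  {"xyz":[0.006,-0.056,0],"twist":[0,0,0]},
])

```text
time: 5.18
tool_pos: [0.5012, -0.0112, 0.0375]
ee_rot: [-2.356, 0.0, 0.111]
wrist_force: [-0.3, 2.2, 0.1]
width: 0.0399
```

```bash
cat > fit.py <<'E'
from h import *
from scipy.optimize import least_squares
import sys
# usage: tag x y R zlo zhi ; prints fitted axis
def fit(n,d,x,y,R,zs):
    W=cloud(n,d);out=[]
    for a,b in zs:
        m=(abs(W[...,0]-x)<R+.01)&(abs(W[...,1]-y)<R+.01)&(W[...,2]>a)&(W[...,2]<b)
        s=W[m][:,:2]
        if len(s)<8: continue
        f=least_squares(lambda c:np.hypot(*(s-c).T)-R,[x+.01,y],loss='soft_l1',f_scale=.002);out.append((a,len(s),f.x.round(4)))
    return out
E
python3 - <<'E'
from fit import *
o=robot.get_obs();print(o['tool_pos'],o['wrist_force'])
tp=o['tool_pos'];g=tp[:2]+.0337*np.array([.111,-.994]);print('expected',g)
for n in("top","side",):
    p,d=robot.snapshot(n);p=p[:,:,::-1].copy();np.save(f"pics/{n}4.npy",d);cv2.imwrite(f"pics/{n}4.png",p)
    print(n,fit(n,d,*g,.03,[(.06,.1),(.1,.15)]))
E
```

```text
[ 0.50118526 -0.01117107  0.03750683] [-0.28569636  2.1640598   0.06660924]
expected [ 0.50492596 -0.04466887]
top [(0.06, 48, array([ 0.5026, -0.0451])), (0.1, 121, array([ 0.5032, -0.0448]))]
side [(0.06, 449, array([ 0.5042, -0.045 ])), (0.1, 657, array([ 0.5044, -0.045 ]))]
```

View pics/side4.png

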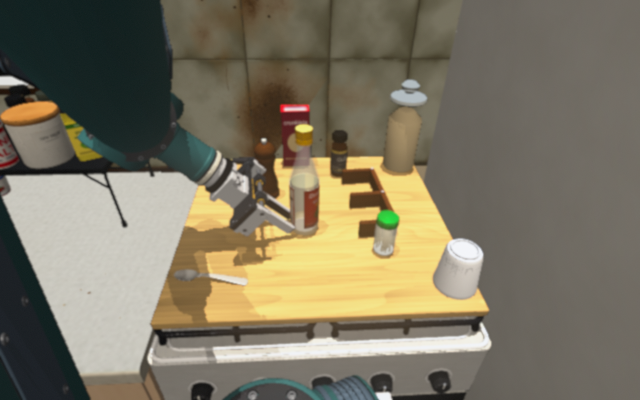

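Request:
step_arm([
  {"xyz":[0,-0.004,0],"twist":[0,0,0]},
  {"xyz":[0.001,-0.009,0],"twist":[0,0,0]},
  {"xyz":[0.002,-0.014,0],"twist":[0,0,0]},
  {"xyz":[0.002,-0.019,0],"twist":[0,0,0]},
  {"xyz":[0.003,-0.024,0],"twist":[0,0,0]},
  {"xyz":[0.003,-0.029,0],"twist":[0,0,0]},
  {"xyz":[0.004,-0.034,0],"twist":[0,0,0]},
  {"xyz":[0.004,-0.039,0],"twist":[0,0,0]},
  {"xyz":[0.005,-0.044,0],"twist":[0,0,0]},
  {"xyz":[0.005,-0.049,0],"twist":[0,0,0]},
  {"xyz":[0.006,-0.054,0],"twist":[0,0,0]},
  {"xyz":[0.007,-0.059,0],"twist":[0,0,0]},
])

```text
time: 6.28
tool_pos: [0.508, -0.0702, 0.0375]
ee_rot: [-2.356, 0.0, 0.112]
wrist_force: [0.1, 2.7, -0.0]
width: 0.0402
```

Request:
step_arm([
  {"xyz":[0,-0.004,0],"twist":[0,0,0]},
  {"xyz":[0.001,-0.009,0],"twist":[0,0,0]},
  {"xyz":[0.002,-0.014,0],"twist":[0,0,0]},
  {"xyz":[0.002,-0.019,0],"twist":[0,0,0]},
  {"xyz":[0.003,-0.024,0],"twist":[0,0,0]},
  {"xyz":[0.003,-0.029,0],"twist":[0,0,0]},
  {"xyz":[0.004,-0.034,0],"twist":[0,0,0]},
  {"xyz":[0.004,-0.039,0],"twist":[0,0,0]},
  {"xyz":[0.005,-0.044,0],"twist":[0,0,0]},
  {"xyz":[0.005,-0.049,0],"twist":[0,0,0]},
  {"xyz":[0.006,-0.054,0],"twist":[0,0,0]},
  {"xyz":[0.007,-0.059,0],"twist":[0,0,0]},
])

```text
time: 7.28
tool_pos: [0.5151, -0.1291, 0.0375]
ee_rot: [-2.356, 0.0, 0.112]
wrist_force: [0.2, 1.8, 0.4]
width: 0.0401
```

```bash
cat > chk.py <<'E'
from fit import *
def chk(k,g=None,R=.03,p_=(.111,-.994),zs=[(.06,.1),(.1,.15)],off=.0337):
    o=robot.get_obs();print(o['tool_pos'],o['wrist_force'])
    if g is None: g=o['tool_pos'][:2]+off*np.array(p_)
    print('expected',g)
    for n in("top","side",):
        p,d=robot.snapshot(n);p=p[:,:,::-1].copy();np.save(f"pics/{n}{k}.npy",d);cv2.imwrite(f"pics/{n}{k}.png",p)
        print(n,fit(n,d,*g,R,zs))
E
python3 -c "
from chk import *
chk(5)"
```

```text
[ 0.51505631 -0.12914877  0.03748004] [0.20186913 1.77019013 0.38758674]
expected [ 0.51879701 -0.16264657]
top [(0.06, 65, array([ 0.5166, -0.1622])), (0.1, 131, array([ 0.5168, -0.1625]))]
side [(0.06, 440, array([ 0.5183, -0.1634])), (0.1, 636, array([ 0.5186, -0.1635]))]
```

View pics/top5.png

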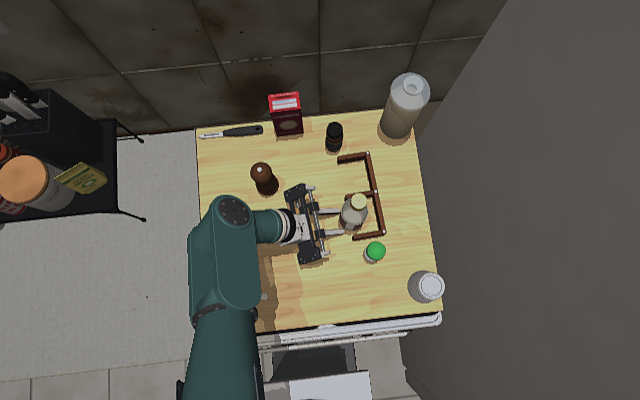

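Request:
step_arm([
  {"xyz":[0,-0.003,0],"twist":[0,0,0]},
  {"xyz":[0.001,-0.006,0],"twist":[0,0,0]},
  {"xyz":[0.001,-0.009,0],"twist":[0,0,0]},
  {"xyz":[0.001,-0.012,0],"twist":[0,0,0]},
  {"xyz":[0.001,-0.015,0],"twist":[0,0,0]},
  {"xyz":[0.002,-0.018,0],"twist":[0,0,0]},
  {"xyz":[0.002,-0.021,0],"twist":[0,0,0]},
  {"xyz":[0.002,-0.024,0],"twist":[0,0,0]},
  {"xyz":[0.003,-0.027,0],"twist":[0,0,0]},
  {"xyz":[0.003,-0.029,0],"twist":[0,0,0]},
  {"xyz":[0.003,-0.03,0],"twist":[0,0,0]},
  {"xyz":[0.003,-0.031,0],"twist":[0,0,0]},
])

```text
time: 8.38
tool_pos: [0.5182, -0.1598, 0.0375]
ee_rot: [-2.356, 0.0, 0.112]
wrist_force: [-0.5, 0.9, 0.3]
width: 0.0398
```

```bash
python3 -c "
from chk import *
chk(6)"
```

```text
[ 0.51817183 -0.15976972  0.03749385] [-0.49280023  0.94709612  0.34683098]
expected [ 0.52191253 -0.19326752]
top [(0.06, 78, array([ 0.5195, -0.1931])), (0.1, 147, array([ 0.5202, -0.193 ]))]
side [(0.06, 431, array([ 0.5216, -0.193 ])), (0.1, 631, array([ 0.5217, -0.1931]))]
```

Request:
step_arm([
  {"xyz":[0,-0.001,0],"twist":[0,0,0]},
  {"xyz":[0,-0.002,0],"twist":[0,0,0]},
  {"xyz":[0,-0.002,0],"twist":[0,0,0]},
])

```text
time: 8.73
tool_pos: [0.5182, -0.1617, 0.0375]
ee_rot: [-2.356, 0.0, 0.112]
wrist_force: [-0.5, 1.8, 0.1]
width: 0.0399
```

Request:
step_arm([
  {"xyz":[0,-0.001,0],"twist":[0,0,0]},
  {"xyz":[0,-0.001,0],"twist":[0,0,0]},
])

```text
time: 8.9
tool_pos: [0.5182, -0.1626, 0.0375]
ee_rot: [-2.356, 0.0, 0.112]
wrist_force: [0.3, 1.9, -0.3]
width: 0.0403
```

Request:
step_arm([
  {"xyz":[0,-0.001,0],"twist":[0,0,0]},
  {"xyz":[0,-0.001,0],"twist":[0,0,0]},
])

```text
time: 9.07
tool_pos: [0.5183, -0.1631, 0.0374]
ee_rot: [-2.355, -0.0, 0.112]
wrist_force: [0.5, 5.2, 0.9]
width: 0.0404
```

Request:
step_arm([
  {"xyz":[0,-0.001,0],"twist":[0,0,0]},
  {"xyz":[0,-0.001,0],"twist":[0,0,0]},
])

```text
time: 9.23
tool_pos: [0.5184, -0.1633, 0.0373]
ee_rot: [-2.353, -0.001, 0.112]
wrist_force: [-1.6, 8.7, 3.1]
width: 0.0402
```

```bash
python3 -c "
from chk import *
chk(7)
s=cv2.imread('pics/side7.png')[110:260,250:430];cv2.imwrite('pics/s7.png',cv2.resize(s,None,fx=4,fy=4,interpolation=2))"
```

```text
[ 0.51840567 -0.1633455   0.03731836] [-1.63566575  8.74754916  3.0600978 ]
expected [ 0.52214637 -0.1968433 ]
top [(0.06, 81, array([ 0.5195, -0.1962])), (0.1, 154, array([ 0.5202, -0.196 ]))]
side [(0.06, 427, array([ 0.5215, -0.1958])), (0.1, 630, array([ 0.5217, -0.1958]))]
```

View pics/s7.png

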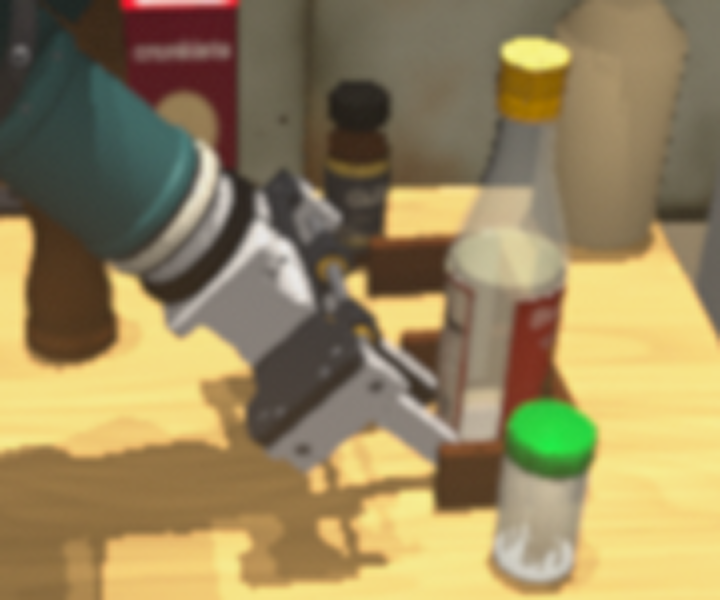

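```bash
python3 -c "
from h import *
W=cloud('top',np.load('pics/top5.npy'))
for u,v in [(234,212),(205,205),(255,225),(245,200),(200,260),(220,285),(290,228),(310,205),(300,185)]: print((u,v),W[v,u].round(3))
W=cloud('side',np.load('pics/side5.npy'));a=cv2.imread('pics/side5.png');m=(W[...,2]>.06)&(W[...,0]>.42)&(W[...,1]>-.2)&(W[...,1]<.35)&(W[...,0]<.72)
q=W[m]
for y in np.arange(-.15,.35,.04):
    s=q[abs(q[:,1]-y)<.02]
    if len(s):print(round(y,2),s.min(0).round(3),s.max(0).round(3))
"
```

```text
(234, 212) [0.509 0.073 0.323]
(205, 205) [0.598 0.204 0.014]
(255, 225) [0.491 0.046 0.264]
(245, 200) [0.599 0.101 0.019]
(200, 260) [0.433 0.149 0.288]
(220, 285) [0.379 0.088 0.407]
(290, 228) [ 0.488 -0.017  0.192]
(310, 205) [ 0.543 -0.064  0.137]
(300, 185) [ 0.589 -0.047  0.151]
-0.15 [ 0.485 -0.17   0.06 ] [ 0.72  -0.13   0.256]
-0.11 [ 0.429 -0.13   0.06 ] [ 0.72  -0.09   0.139]
-0.07 [ 0.42  -0.09   0.078] [ 0.593 -0.05   0.155]
-0.03 [ 0.42  -0.05   0.082] [ 0.593 -0.01   0.207]
0.01 [ 0.457 -0.01   0.137] [0.516 0.03  0.246]
0.05 [0.421 0.03  0.06 ] [0.629 0.07  0.328]
0.09 [0.42  0.07  0.187] [0.505 0.109 0.264]
0.13 [0.451 0.11  0.22 ] [0.455 0.111 0.22 ]
```

View pics/side5.png

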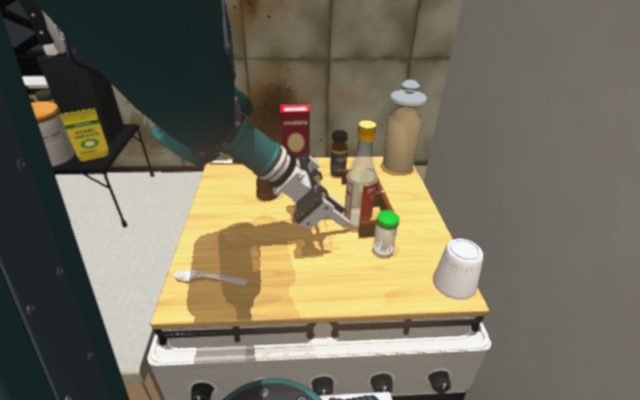

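Request:
step_arm([
  {"xyz":[0,0.004,0],"twist":[0,0,0]},
  {"xyz":[-0.001,0.01,0],"twist":[0,0,0]},
  {"xyz":[-0.002,0.018,0],"twist":[0,0,0]},
  {"xyz":[-0.004,0.03,0],"twist":[0,0,0]},
  {"xyz":[-0.008,0.045,0],"twist":[0,0,0]},
  {"xyz":[-0.012,0.06,0.005],"twist":[0,0,0]},
  {"xyz":[-0.016,0.075,0.02],"twist":[0,0,0]},
  {"xyz":[-0.022,0.09,0.04],"twist":[0,0,0]},
  {"xyz":[-0.026,0.1,0.065],"twist":[0,0,0]},
  {"xyz":[-0.028,0.11,0.095],"twist":[0,0,0]},
  {"xyz":[-0.028,0.12,0.125],"twist":[0,0,0]},
  {"xyz":[-0.028,0.13,0.155],"twist":[0,0,0]},
])

```text
time: 10.33
tool_pos: [0.4893, -0.0334, 0.1937]
ee_rot: [-2.356, 0.001, 0.113]
wrist_force: [0.2, -0.1, 0.2]
width: 0.0401
```

```bash
python3 -c "
from chk import *
chk(8,g=np.array([.5215,-.196]))
n='top';d=np.load('pics/top8.npy');print(fit('top',d,.632,.040,.0225,[(.13,.145)]),fit('side',np.load('pics/side8.npy'),.632,.04,.0225,[(.13,.145)]))
"
```

```text
[ 0.48934123 -0.0333899   0.19370795] [ 0.22998754 -0.1423448   0.16637352]
expected [ 0.5215 -0.196 ]
top [(0.06, 80, array([ 0.5193, -0.1965])), (0.1, 147, array([ 0.5202, -0.1959]))]
side [(0.06, 425, array([ 0.5215, -0.1958])), (0.1, 632, array([ 0.5217, -0.1957]))]
[(0.13, 55, array([0.6299, 0.0401]))] [(0.13, 84, array([0.6312, 0.0405]))]
```

View pics/top8.png

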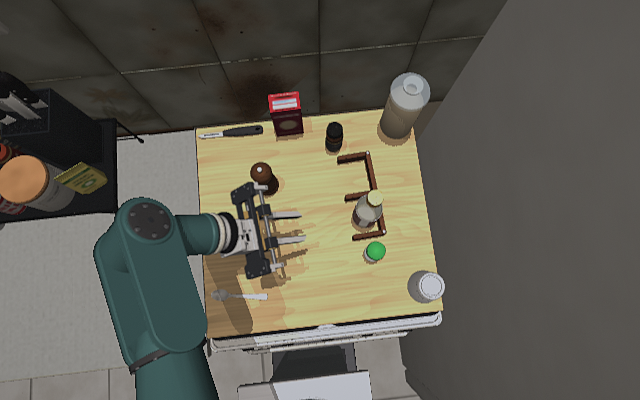

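Request:
step_arm([
  {"xyz":[0,0.015,0.03],"twist":[0,0,0]},
  {"xyz":[0,0.04,0.055],"twist":[2,0.2,-1]},
  {"xyz":[0,0.07,0.07],"twist":[4,0.4,-2]},
  {"xyz":[0.01,0.1,0.08],"twist":[6,0.6,-3]},
  {"xyz":[0.03,0.13,0.08],"twist":[8,0.8,-4]},
  {"xyz":[0.055,0.15,0.08],"twist":[10,0.9,-5.4]},
  {"xyz":[0.08,0.155,0.08],"twist":[10,0.9,-5.4]},
  {"xyz":[0.105,0.155,0.08],"twist":[10,0.9,-5.4]},
  {"xyz":[0.125,0.155,0.08],"twist":[10,0.9,-5.4]},
  {"xyz":[0.138,0.155,0.08],"twist":[10,0.9,-5.4]},
  {"xyz":[0.141,0.155,0.08],"twist":[10,0.9,-5.4]},
  {"xyz":[0.141,0.155,0.08],"twist":[10,0.9,-5.4]},
])

```text
time: 11.43
tool_pos: [0.6311, 0.1205, 0.2704]
ee_rot: [-2.182, 0.008, 0.017]
wrist_force: [-0.1, 0.6, 0.5]
width: 0.0399
```

```bash
python3 -c "
from h import *
print({k:np.round(v,3).tolist() for k,v in robot.get_obs().items() if k in('tool_pos','ee_rot','joint_positions')})
p,d=robot.snapshot('side');cv2.imwrite('pics/side9.png',p[:,:,::-1])
p,d=robot.snapshot('top');cv2.imwrite('pics/top9.png',p[:,:,::-1])"
```

```text
{'joint_positions': [0.386, 0.445, 0.941, -0.608, 1.939, 0.195], 'tool_pos': [0.631, 0.12, 0.27], 'ee_rot': [-2.182, 0.008, 0.017]}
```

View pics/side9.png

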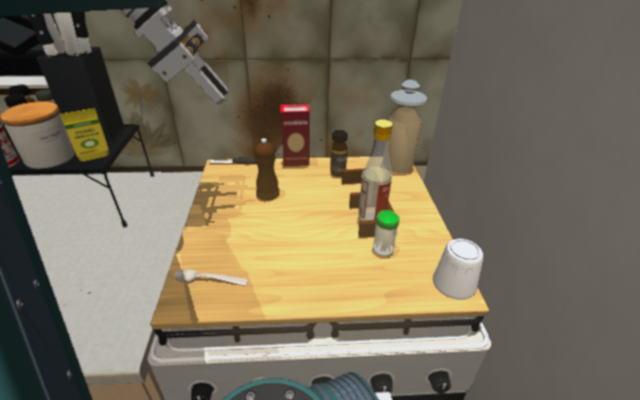

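View pics/top9.png

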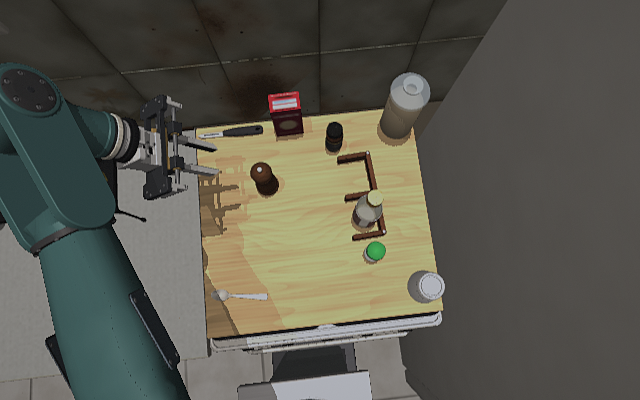

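Request:
step_arm([
  {"xyz":[0,-0.004,-0.02],"twist":[0,0,0]},
  {"xyz":[0,-0.008,-0.045],"twist":[0,0,0]},
  {"xyz":[0,-0.012,-0.07],"twist":[0,0,0]},
  {"xyz":[0,-0.015,-0.095],"twist":[0,0,0]},
  {"xyz":[0,-0.015,-0.12],"twist":[0,0,0]},
  {"xyz":[0,-0.015,-0.145],"twist":[0,0,0]},
  {"xyz":[0,-0.015,-0.17],"twist":[0,0,0]},
  {"xyz":[0,-0.015,-0.19],"twist":[0,0,0]},
  {"xyz":[0,-0.015,-0.21],"twist":[0,0,0]},
  {"xyz":[0,-0.015,-0.225],"twist":[0,0,0]},
  {"xyz":[0,-0.015,-0.232],"twist":[0,0,0]},
  {"xyz":[0,-0.015,-0.232],"twist":[0,0,0]},
])

```text
time: 12.53
tool_pos: [0.6296, 0.1052, 0.0388]
ee_rot: [-2.182, 0.008, 0.018]
wrist_force: [0.3, 0.8, -0.1]
width: 0.0402
```

```bash
python3 -c "
from h import *
print({k:np.round(v,3).tolist() for k,v in robot.get_obs().items() if k in('tool_pos','ee_rot','joint_positions','wrist_force')})
p,d=robot.snapshot('side');cv2.imwrite('pics/side10.png',p[:,:,::-1])"
```

```text
{'joint_positions': [0.366, 0.546, 1.265, -0.567, 1.572, 0.416], 'tool_pos': [0.63, 0.105, 0.039], 'ee_rot': [-2.182, 0.008, 0.018], 'wrist_force': [0.335, 0.769, -0.093]}
```

View pics/side10.png

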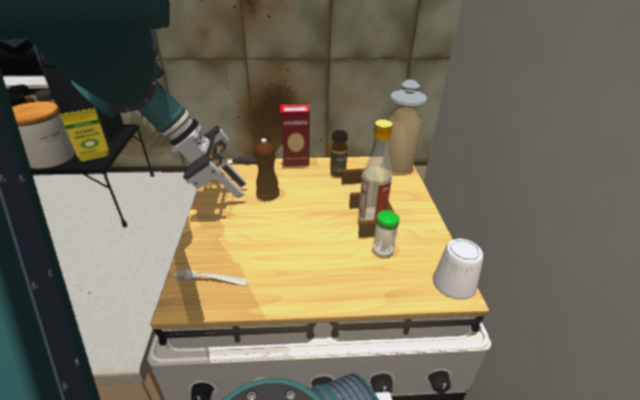

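Request:
step_arm([
  {"xyz":[0,-0.006,0],"twist":[0,0,0]},
  {"xyz":[0,-0.014,0],"twist":[0,0,0]},
  {"xyz":[0,-0.021,0],"twist":[0,0,0]},
  {"xyz":[0,-0.026,0],"twist":[0,0,0]},
  {"xyz":[0,-0.029,0],"twist":[0,0,0]},
  {"xyz":[0,-0.032,0],"twist":[0,0,0]},
  {"xyz":[0,-0.035,0],"twist":[0,0,0]},
  {"xyz":[0,-0.038,0],"twist":[0,0,0]},
  {"xyz":[0,-0.041,0],"twist":[0,0,0]},
  {"xyz":[0,-0.045,0],"twist":[0,0,0]},
  {"xyz":[0,-0.049,0],"twist":[0,0,0]},
  {"xyz":[0,-0.053,0],"twist":[0,0,0]},
])

```text
time: 13.58
tool_pos: [0.6311, 0.0522, 0.0405]
ee_rot: [-2.181, 0.005, 0.018]
wrist_force: [1.0, 1.3, 1.1]
width: 0.0403
```

```bash
cat >> chk.py <<'E'
def chm(k):
    o=robot.get_obs();t=o['tool_pos'];print(t,o['wrist_force'])
    g=(t[0]+.001,t[1]-.0305)
    for n in("top","side",):
        p,d=robot.snapshot(n);p=p[:,:,::-1].copy();np.save(f"pics/{n}{k}.npy",d);cv2.imwrite(f"pics/{n}{k}.png",p)
        print(n,fit(n,d,*g,.0225,[(.13,.145)]),fit(n,d,*g,.028,[(.03,.045)]),'bottle',fit(n,d,.5215,-.196,.03,[(.06,.1)]))
E
python3 -c "
from chk import *
chm(11)
s=cv2.imread('pics/side11.png')[110:260,170:350];cv2.imwrite('pics/s11.png',cv2.resize(s,None,fx=4,fy=4,interpolation=2))"
```

```text
[0.631148   0.05221033 0.04052694] [0.9665389  1.34004351 1.06716317]
top [(0.13, 48, array([0.6294, 0.0221]))] [(0.03, 65, array([0.6315, 0.023 ]))] bottle [(0.06, 79, array([ 0.5198, -0.196 ]))]
side [(0.13, 128, array([0.6298, 0.0217]))] [(0.03, 160, array([0.6331, 0.0251]))] bottle [(0.06, 428, array([ 0.5216, -0.1957]))]
```

View pics/s11.png

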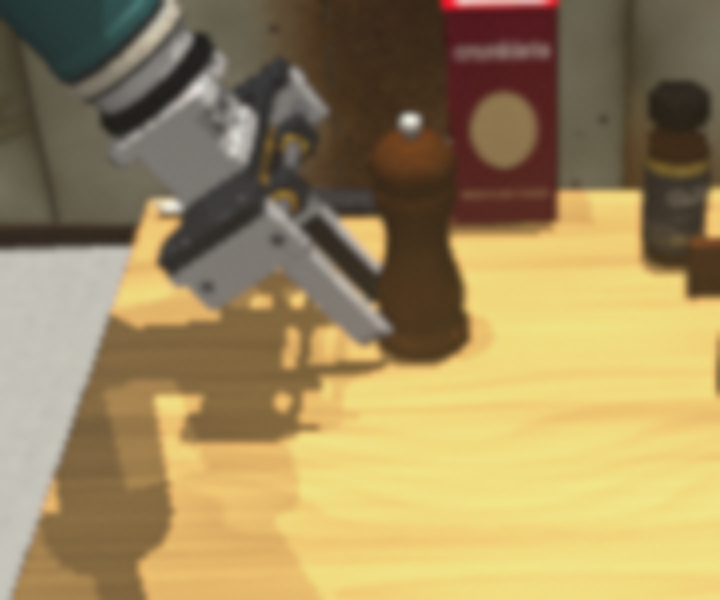

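Request:
step_arm([
  {"xyz":[0,-0.005,0],"twist":[0,0,0]},
  {"xyz":[0,-0.01,-0.001],"twist":[0,0,0]},
  {"xyz":[0,-0.015,-0.002],"twist":[0,0,0]},
  {"xyz":[-0.001,-0.02,-0.002],"twist":[0,0,0]},
  {"xyz":[-0.001,-0.025,-0.002],"twist":[0,0,0]},
  {"xyz":[-0.001,-0.03,-0.002],"twist":[0,0,0]},
  {"xyz":[-0.001,-0.035,-0.002],"twist":[0,0,0]},
  {"xyz":[-0.001,-0.04,-0.002],"twist":[0,0,0]},
  {"xyz":[-0.002,-0.045,-0.002],"twist":[0,0,0]},
  {"xyz":[-0.002,-0.05,-0.002],"twist":[0,0,0]},
  {"xyz":[-0.002,-0.055,-0.002],"twist":[0,0,0]},
  {"xyz":[-0.002,-0.06,-0.002],"twist":[0,0,0]},
])

```text
time: 14.68
tool_pos: [0.6291, -0.0081, 0.0386]
ee_rot: [-2.181, 0.005, 0.018]
wrist_force: [0.9, 2.3, 3.2]
width: 0.0402
```

Request:
step_arm([
  {"xyz":[0,-0.005,0],"twist":[0,0,0]},
  {"xyz":[0,-0.01,0],"twist":[0,0,0]},
  {"xyz":[0,-0.015,0],"twist":[0,0,0]},
  {"xyz":[-0.001,-0.02,0],"twist":[0,0,0]},
  {"xyz":[-0.001,-0.025,0],"twist":[0,0,0]},
  {"xyz":[-0.001,-0.03,0],"twist":[0,0,0]},
  {"xyz":[-0.001,-0.035,0],"twist":[0,0,0]},
  {"xyz":[-0.001,-0.04,0],"twist":[0,0,0]},
  {"xyz":[-0.002,-0.045,0],"twist":[0,0,0]},
  {"xyz":[-0.002,-0.05,0],"twist":[0,0,0]},
  {"xyz":[-0.002,-0.055,0],"twist":[0,0,0]},
  {"xyz":[-0.002,-0.06,0],"twist":[0,0,0]},
])

```text
time: 15.68
tool_pos: [0.627, -0.0682, 0.0385]
ee_rot: [-2.181, 0.005, 0.018]
wrist_force: [1.0, 2.7, 2.8]
width: 0.0405
```

```bash
python3 -c "
from chk import *
chm(12)"
```

```text
[ 0.62703917 -0.06815401  0.03849551] [0.99238509 2.69216617 2.82339437]
top [(0.13, 47, array([ 0.6251, -0.0979]))] [(0.03, 64, array([ 0.6277, -0.0963]))] bottle [(0.06, 81, array([ 0.5197, -0.1961]))]
side [(0.13, 128, array([ 0.6258, -0.0981]))] [(0.03, 149, array([ 0.629 , -0.0946]))] bottle [(0.06, 417, array([ 0.5216, -0.1958]))]
```

View pics/top12.png

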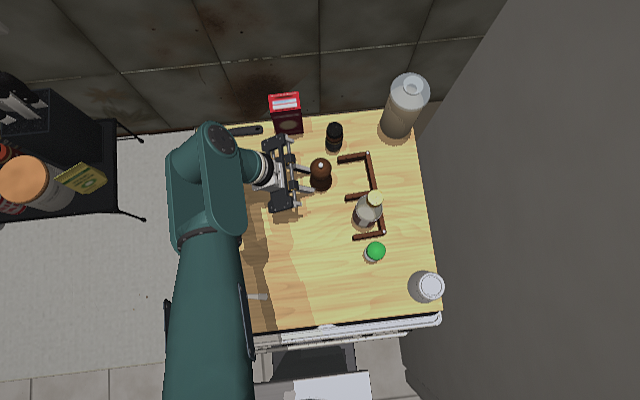

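View pics/side12.png

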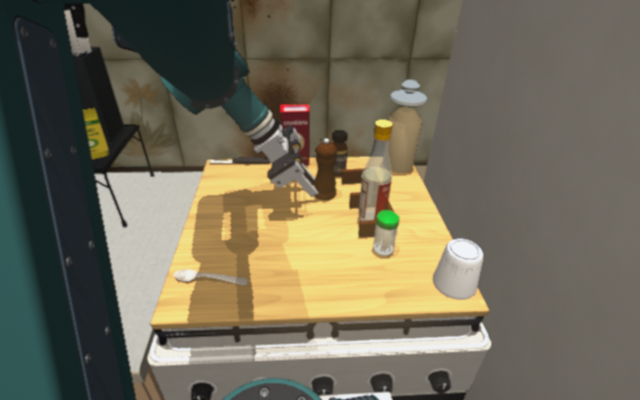

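```bash
python3 -c "
from h import *
from scipy.spatial.transform import Rotation as R
for n in('top','side'):
  W=cloud(n,np.load(f'pics/{n}0.npy'))
  m=(W[...,2]>.03)&(W[...,2]<.17)&(W[...,0]>.66)&(W[...,0]<.83)&(W[...,1]<.03)&(W[...,1]>-.1);q=W[m];print('carton',n,np.percentile(q,[1,99],axis=0).round(3))
  m=(W[...,2]>.06)&(W[...,2]<.17)&(W[...,0]>.66)&(W[...,0]<.78)&(W[...,1]<-.1)&(W[...,1]>-.18);q=W[m];print('jar',n,np.percentile(q,[1,99],axis=0).round(3))
W=cloud('top',np.load('pics/top12.npy'))
for u,v in[(285,137),(292,140),(270,142),(272,150),(280,208),(297,205),(250,170),(262,160),(305,170)]: print((u,v),W[v,u].round(3))
m=(W[...,2]>.06)&(W[...,0]>.5)&(W[...,0]<.73)&(W[...,1]<.06)&(W[...,1]>-.07)
for z in np.arange(.08,.2,.02):
  q=W[m&(abs(W[...,2]-z)<.01)];print(round(z,2),np.percentile(q,[0,2,98,100],axis=0).round(3)[:,:2].tolist())
o=robot.get_obs();R0=R.from_euler('xyz',o['ee_rot'])
p=np.radians(8);x=np.array([np.cos(p),np.sin(p),0]);f=np.array([np.sin(p),-np.cos(p),0]);t=np.radians(60)
y=np.sin(t)*f+np.array([0,0,-np.cos(t)]);print(np.degrees((R.from_matrix(np.c_[x,y,np.cross(x,y)])*R0.inv()).as_rotvec()).round(2))
"
```

```text
carton top [[ 0.758 -0.073  0.032]
 [ 0.83   0.021  0.169]]
jar top [[ 0.675 -0.163  0.061]
 [ 0.736 -0.119  0.141]]
carton side [[ 0.758 -0.073  0.031]
 [ 0.83   0.009  0.169]]
jar side [[ 0.697 -0.161  0.06 ]
 [ 0.734 -0.12   0.138]]
(285, 137) [ 0.704 -0.025  0.16 ]
(292, 140) [ 0.702 -0.039  0.14 ]
(270, 142) [0.702 0.012 0.142]
(272, 150) [0.682 0.009 0.141]
(280, 208) [0.542 0.003 0.15 ]
(297, 205) [ 0.545 -0.035  0.143]
(250, 170) [0.606 0.048 0.255]
(262, 160) [0.631 0.024 0.235]
(305, 170) [ 0.647 -0.061  0.066]
0.08 [[0.592, -0.061], [0.592, -0.059], [0.657, -0.034], [0.658, -0.032]]
0.1 [[0.583, -0.047], [0.592, -0.046], [0.686, 0.013], [0.698, 0.014]]
0.12 [[0.536, -0.041], [0.539, -0.038], [0.71, 0.035], [0.711, 0.035]]
0.14 [[0.535, -0.044], [0.537, -0.041], [0.708, 0.03], [0.714, 0.034]]
0.16 [[0.537, -0.033], [0.538, -0.031], [0.71, 0.033], [0.714, 0.06]]
0.18 [[0.583, -0.002], [0.583, -0.002], [0.637, 0.056], [0.64, 0.059]]
[-24.94  -2.24   7.  ]
```

Request:
step_arm([
  {"xyz":[0,0.005,0],"twist":[0,0,0]},
  {"xyz":[0,0.015,0],"twist":[0,0,0]},
  {"xyz":[0,0.03,0.005],"twist":[0,0,0]},
  {"xyz":[0,0.04,0.01],"twist":[-5,-0.4,1.4]},
  {"xyz":[0,0.04,0.012],"twist":[-10,-0.9,2.8]},
  {"xyz":[0,0.04,0.012],"twist":[-15,-1.3,4.2]},
  {"xyz":[0,0.04,0.012],"twist":[-20,-1.8,5.6]},
  {"xyz":[0,0.04,0.012],"twist":[-24.9,-2.2,7]},
  {"xyz":[0,0.04,0.012],"twist":[-24.9,-2.2,7]},
  {"xyz":[0,0.04,0.012],"twist":[-24.9,-2.2,7]},
])

```text
time: 16.62
tool_pos: [0.6263, -0.0258, 0.0488]
ee_rot: [-2.616, 0.004, 0.143]
wrist_force: [-0.1, 0.4, 0.3]
width: 0.0401
```

```bash
python3 -c "
from chk import *
print({k:np.round(v,4).tolist() for k,v in robot.get_obs().items() if k in('tool_pos','ee_rot','joint_positions','wrist_force')})
for n in('side','top'):
  p,d=robot.snapshot(n);p=p[:,:,::-1];cv2.imwrite(f'pics/{n}13.png',p)
  s=p[110:260,200:380];cv2.imwrite(f'pics/{n[0]}13.png',cv2.resize(s,None,fx=4,fy=4,interpolation=2))
  print(fit(n,d,.6255,-.098,.0225,[(.13,.145)]))"
```

```text
{'joint_positions': [0.341, 0.5584, 1.4735, -1.0151, 1.5017, 0.491], 'tool_pos': [0.6263, -0.0258, 0.0488], 'ee_rot': [-2.6156, 0.004, 0.1427], 'wrist_force': [-0.0638, 0.3996, 0.2707]}
[(0.13, 124, array([ 0.6259, -0.0981]))]
[(0.13, 51, array([ 0.6248, -0.099 ]))]
```

View pics/s13.png

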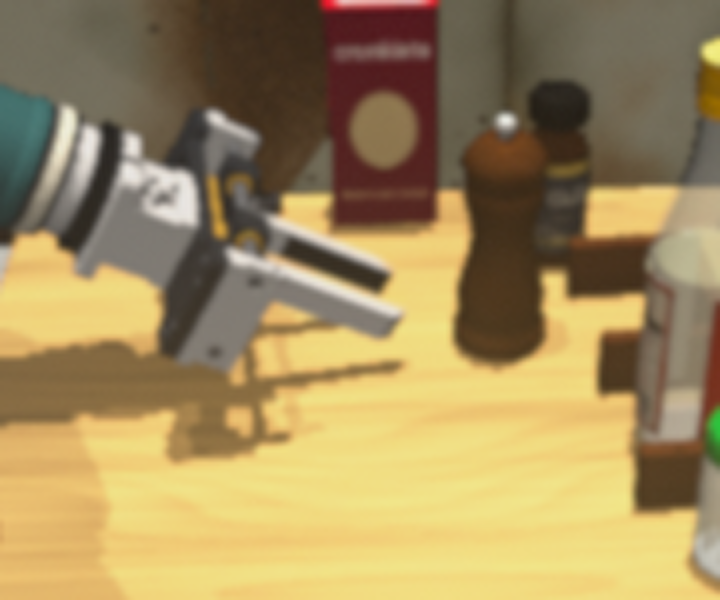

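View pics/t13.png

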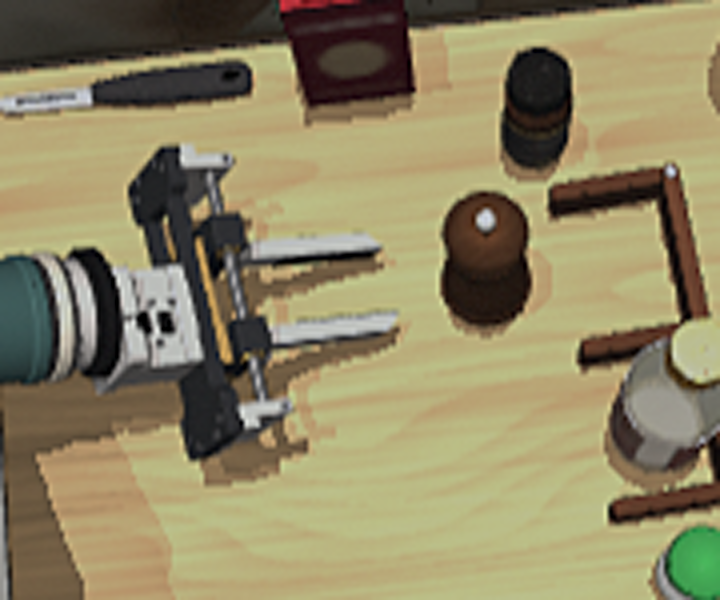

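Request:
step_arm([
  {"xyz":[-0.005,0,-0.004],"twist":[2,0.2,0]},
  {"xyz":[-0.01,-0.002,-0.008],"twist":[4,0.5,0]},
  {"xyz":[-0.01,-0.004,-0.012],"twist":[4,0.5,0]},
  {"xyz":[-0.01,-0.01,-0.012],"twist":[4,0.5,0]},
  {"xyz":[-0.009,-0.018,-0.012],"twist":[4,0.5,0]},
  {"xyz":[-0.008,-0.025,-0.012],"twist":[4,0.5,0]},
  {"xyz":[-0.007,-0.031,-0.012],"twist":[4,0.5,0]},
  {"xyz":[-0.006,-0.035,-0.012],"twist":[4,0.5,0]},
  {"xyz":[-0.006,-0.038,-0.012],"twist":[4,0.5,0]},
  {"xyz":[-0.005,-0.041,-0.012],"twist":[4,0.5,0]},
  {"xyz":[-0.005,-0.044,-0.012],"twist":[4,0.5,0]},
  {"xyz":[-0.005,-0.047,-0.012],"twist":[4,0.5,0]},
])

```text
time: 17.72
tool_pos: [0.6224, -0.0745, 0.0384]
ee_rot: [-2.546, -0.001, 0.141]
wrist_force: [0.5, 0.4, 0.6]
width: 0.0399
```

```bash
python3 -c "
from chk import *
print(robot.get_obs()['joint_positions'].round(3) if hasattr(robot.get_obs()['joint_positions'],'round') else robot.get_obs()['joint_positions'])
chm(14)
s=cv2.imread('pics/top14.png')[110:260,230:410];cv2.imwrite('pics/t14.png',cv2.resize(s,None,fx=4,fy=4,interpolation=2))"
```

```text
[ 0.249  0.5    1.541 -0.99   1.395  0.451]
[ 0.62237641 -0.07451382  0.0383751 ] [0.48835854 0.4344787  0.56867334]
top [(0.13, 46, array([ 0.6238, -0.1032]))] [(0.03, 70, array([ 0.6262, -0.1026]))] bottle [(0.06, 73, array([ 0.5198, -0.1959]))]
side [(0.13, 124, array([ 0.6245, -0.1038]))] [(0.03, 158, array([ 0.6269, -0.0987]))] bottle [(0.06, 421, array([ 0.5217, -0.1956]))]
```

View pics/t14.png

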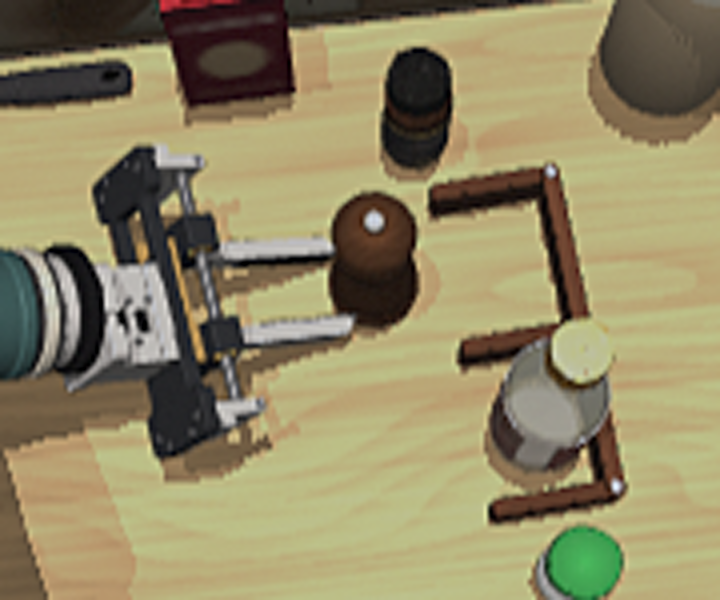

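Request:
step_arm([
  {"xyz":[0,-0.003,0],"twist":[1.5,0.2,0]},
  {"xyz":[0,-0.007,0],"twist":[3,0.4,0]},
  {"xyz":[-0.001,-0.011,0],"twist":[4.5,0.6,0]},
  {"xyz":[-0.001,-0.015,0],"twist":[5.9,0.8,0]},
  {"xyz":[-0.001,-0.019,0],"twist":[5.9,0.8,0]},
  {"xyz":[-0.001,-0.023,0],"twist":[5.9,0.8,0]},
  {"xyz":[-0.001,-0.027,0],"twist":[5.9,0.8,0]},
  {"xyz":[-0.002,-0.031,0],"twist":[5.9,0.8,0]},
  {"xyz":[-0.002,-0.035,0],"twist":[5.9,0.8,0]},
  {"xyz":[-0.002,-0.039,0],"twist":[5.9,0.8,0]},
  {"xyz":[-0.002,-0.043,0],"twist":[5.9,0.8,0]},
  {"xyz":[-0.002,-0.047,0],"twist":[5.9,0.8,0]},
])

```text
time: 18.82
tool_pos: [0.6203, -0.1218, 0.0386]
ee_rot: [-2.443, -0.001, 0.141]
wrist_force: [0.1, 2.9, 1.8]
width: 0.0397
```

```bash
python3 -c "
from chk import *
print(np.round(robot.get_obs()['joint_positions'],3))
chm(15)
s=cv2.imread('pics/top15.png')[110:260,230:410];cv2.imwrite('pics/t15.png',cv2.resize(s,None,fx=4,fy=4,interpolation=2))"
```

```text
[ 0.137  0.427  1.58  -0.921  1.293  0.341]
[ 0.62025297 -0.12184548  0.03864145] [0.06590784 2.87467141 1.78037239]
top [(0.13, 47, array([ 0.6216, -0.1503]))] [(0.03, 69, array([ 0.6241, -0.1498]))] bottle [(0.06, 81, array([ 0.5195, -0.1965]))]
side [(0.13, 122, array([ 0.6224, -0.1508]))] [(0.03, 126, array([ 0.6245, -0.1441]))] bottle [(0.06, 430, array([ 0.5216, -0.1958]))]
```

View pics/t15.png

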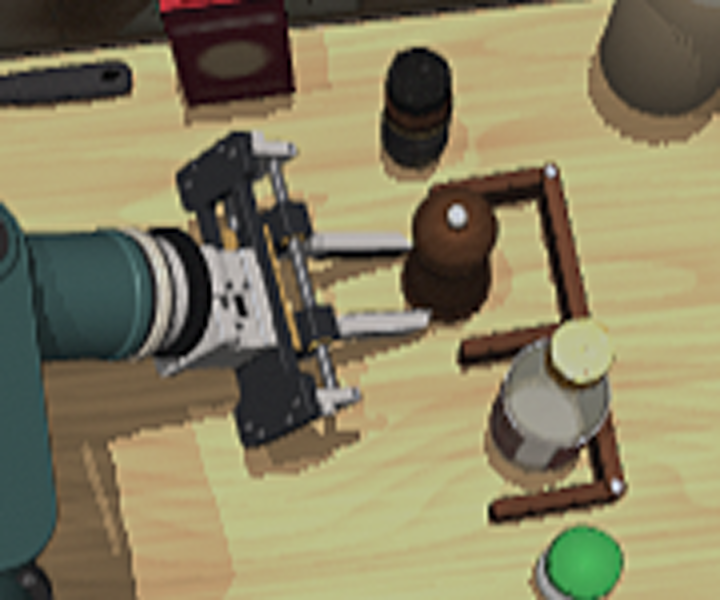

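```bash
python3 -c "
from h import *
W=cloud('top',np.load('pics/top15.npy'))
m=(W[...,2]>.04)&(W[...,0]>.66)&(W[...,0]<.74)&(W[...,1]<.06)&(W[...,1]>-.115);q=W[m]
print(np.percentile(q,[0,2,98,100],axis=0).round(3)); i=np.argsort(q[:,1])[:8];print(q[i].round(3))
"
```

```text
[[ 0.66  -0.063  0.088]
 [ 0.661 -0.06   0.09 ]
 [ 0.693  0.007  0.149]
 [ 0.695  0.009  0.152]]
[[ 0.69  -0.063  0.124]
 [ 0.688 -0.063  0.123]
 [ 0.685 -0.063  0.124]
 [ 0.684 -0.062  0.12 ]
 [ 0.689 -0.061  0.127]
 [ 0.687 -0.061  0.125]
 [ 0.684 -0.06   0.127]
 [ 0.684 -0.06   0.121]]
```

Request:
step_arm([
  {"xyz":[0,-0.003,0],"twist":[0,0,0]},
  {"xyz":[0,-0.006,0],"twist":[0,0,0]},
  {"xyz":[0,-0.009,0],"twist":[0,0,0]},
  {"xyz":[0,-0.012,0],"twist":[0,0,0]},
  {"xyz":[0,-0.015,0],"twist":[0,0,0]},
  {"xyz":[-0.001,-0.018,0],"twist":[0,0,0]},
  {"xyz":[-0.001,-0.021,0],"twist":[0,0,0]},
  {"xyz":[-0.001,-0.024,0],"twist":[0,0,0]},
  {"xyz":[-0.001,-0.027,0],"twist":[0,0,0]},
  {"xyz":[-0.001,-0.03,0],"twist":[0,0,0]},
  {"xyz":[-0.001,-0.033,0],"twist":[0,0,0]},
  {"xyz":[-0.001,-0.035,0],"twist":[0,0,0]},
])

```text
time: 19.92
tool_pos: [0.619, -0.157, 0.0384]
ee_rot: [-2.442, -0.001, 0.14]
wrist_force: [-0.8, 2.2, -0.9]
width: 0.0402
```

```bash
python3 -c "
from chk import *
print(np.round(robot.get_obs()['joint_positions'],3))
chm(16)"
```

```text
[ 0.079  0.412  1.601 -0.937  1.246  0.314]
[ 0.61898781 -0.1570473   0.03838261] [-0.81917212  2.21563568 -0.8603427 ]
top [(0.13, 43, array([ 0.6198, -0.1857]))] [(0.03, 95, array([ 0.6219, -0.1872]))] bottle [(0.06, 77, array([ 0.5195, -0.1963]))]
side [(0.13, 94, array([ 0.6216, -0.1853]))] [(0.03, 44, array([ 0.6267, -0.1813]))] bottle [(0.06, 424, array([ 0.5216, -0.1958]))]
```

Request:
step_arm([
  {"xyz":[0,-0.001,0],"twist":[0,0,0]},
  {"xyz":[0,-0.002,0],"twist":[0,0,0]},
  {"xyz":[0,-0.003,0],"twist":[0,0,0]},
  {"xyz":[0,-0.003,0],"twist":[0,0,0]},
])

```text
time: 20.35
tool_pos: [0.6191, -0.1597, 0.0384]
ee_rot: [-2.442, -0.001, 0.141]
wrist_force: [-0.9, 1.3, 0.5]
width: 0.04
```

Request:
step_arm([
  {"xyz":[0,-0.001,0],"twist":[0,0,0]},
  {"xyz":[0,-0.001,0],"twist":[0,0,0]},
])

```text
time: 20.52
tool_pos: [0.6191, -0.1607, 0.0385]
ee_rot: [-2.442, -0.001, 0.141]
wrist_force: [-0.6, 1.5, 0.1]
width: 0.0403
```

Request:
step_arm([
  {"xyz":[0,-0.001,0],"twist":[0,0,0]},
  {"xyz":[0,-0.001,0],"twist":[0,0,0]},
])

```text
time: 20.68
tool_pos: [0.6191, -0.1617, 0.0384]
ee_rot: [-2.442, -0.001, 0.141]
wrist_force: [0.5, 0.7, 0.4]
width: 0.0405
```

Request:
step_arm([
  {"xyz":[0,-0.001,0],"twist":[0,0,0]},
  {"xyz":[0,-0.001,0],"twist":[0,0,0]},
])

```text
time: 20.85
tool_pos: [0.6192, -0.1622, 0.0384]
ee_rot: [-2.442, -0.002, 0.141]
wrist_force: [-0.5, 4.2, 1.4]
width: 0.0401
```

Request:
step_arm([
  {"xyz":[0,-0.001,0],"twist":[0,0,0]},
  {"xyz":[0,-0.001,0],"twist":[0,0,0]},
])

```text
time: 21.02
tool_pos: [0.6193, -0.1626, 0.0383]
ee_rot: [-2.441, -0.002, 0.141]
wrist_force: [-1.2, 5.0, 2.3]
width: 0.0404
```

```bash
python3 -c "
from chk import *
chm(17)
s=cv2.imread('pics/top17.png')[110:260,230:410];cv2.imwrite('pics/t17.png',cv2.resize(s,None,fx=4,fy=4,interpolation=2))"
```

```text
[ 0.61933848 -0.16263038  0.03832179] [-1.22697693  5.04915148  2.32740296]
top [(0.13, 47, array([ 0.6203, -0.1903]))] [(0.03, 80, array([ 0.6223, -0.1918]))] bottle [(0.06, 75, array([ 0.5197, -0.1962]))]
side [(0.13, 81, array([ 0.6222, -0.1895]))] [(0.03, 32, array([ 0.6289, -0.1879]))] bottle [(0.06, 421, array([ 0.5216, -0.1957]))]
```

View pics/t17.png

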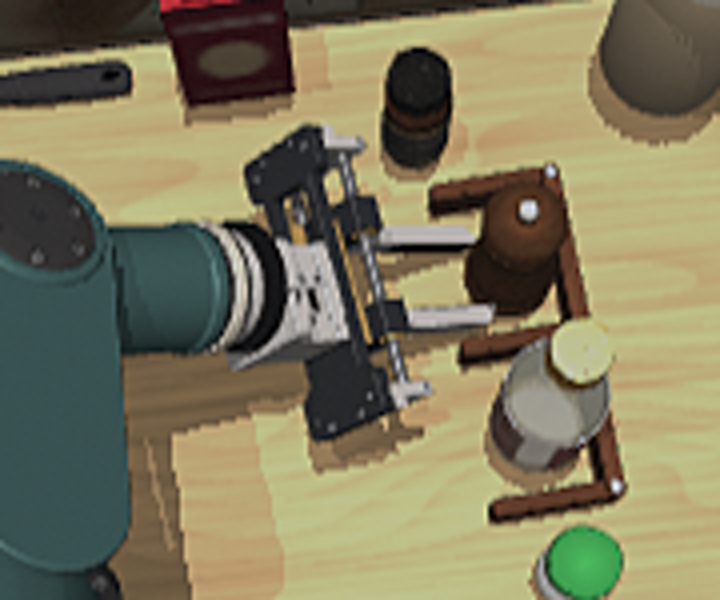

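Request:
step_arm([
  {"xyz":[0,-0.001,0],"twist":[0,0,0]},
  {"xyz":[0,-0.001,0],"twist":[0,0,0]},
])

```text
time: 21.28
tool_pos: [0.6195, -0.1629, 0.0383]
ee_rot: [-2.44, -0.002, 0.142]
wrist_force: [-1.0, 8.7, 1.8]
width: 0.0401
```

Request:
step_arm([
  {"xyz":[0,0.003,0],"twist":[0,0,0]},
  {"xyz":[0,0.008,0],"twist":[0,0,0]},
  {"xyz":[0,0.016,0],"twist":[0,0,0]},
  {"xyz":[-0.002,0.028,0],"twist":[0,0,0]},
  {"xyz":[-0.004,0.043,0],"twist":[0,0,0]},
  {"xyz":[-0.006,0.058,0.002],"twist":[0,0,0]},
  {"xyz":[-0.01,0.073,0.01],"twist":[0,0,0]},
  {"xyz":[-0.015,0.088,0.025],"twist":[0,0,0]},
  {"xyz":[-0.02,0.1,0.045],"twist":[0,0,0]},
  {"xyz":[-0.025,0.11,0.07],"twist":[0,0,0]},
  {"xyz":[-0.03,0.118,0.1],"twist":[0,0,0]},
  {"xyz":[-0.03,0.12,0.11],"twist":[0,0,0]},
])

```text
time: 22.28
tool_pos: [0.5904, -0.0426, 0.1532]
ee_rot: [-2.443, -0.008, 0.143]
wrist_force: [1.3, 0.1, 0.1]
width: 0.0401
```

```bash
python3 -c "
from chk import *
o=robot.get_obs();print(np.round(o['joint_positions'],3),o['tool_pos'],o['wrist_force'])
for n in('top','side'):
  p,d=robot.snapshot(n);cv2.imwrite(f'pics/{n}18.png',p[:,:,::-1])
  print(n,'mill',fit(n,d,.6233,-.191,.0225,[(.13,.145)]),'bottle',fit(n,d,.5215,-.196,.03,[(.06,.1),(.1,.15)]))
  d0=np.load(f'pics/{n}0.npy')
  for nm,x,y,R_,z in(('dark',.717,-.141,.022,(.05,.12)),('green',.4265,-.204,.0225,(.03,.1)),('cup',.331,-.315,.038,(.03,.1))):
    print(nm,fit(n,d0,x,y,R_,[z]),fit(n,d,x,y,R_,[z]))
"
```

```text
[ 0.279  0.283  1.514 -0.863  1.523  0.266] [ 0.59037046 -0.04256824  0.15324126] [1.25851237 0.1326323  0.14234333]
top mill [(0.13, 48, array([ 0.6202, -0.1904]))] bottle [(0.06, 80, array([ 0.5196, -0.1961])), (0.1, 151, array([ 0.5203, -0.1959]))]
dark [(0.05, 190, array([ 0.7202, -0.1413]))] [(0.05, 192, array([ 0.7203, -0.1414]))]
green [(0.03, 63, array([ 0.4266, -0.2048]))] [(0.03, 65, array([ 0.4267, -0.2048]))]
cup [(0.03, 394, array([ 0.3314, -0.3224]))] [(0.03, 384, array([ 0.3314, -0.3223]))]
side mill [(0.13, 81, array([ 0.6221, -0.1896]))] bottle [(0.06, 427, array([ 0.5216, -0.1958])), (0.1, 631, array([ 0.5217, -0.1958]))]
dark [(0.05, 401, array([ 0.7213, -0.1406]))] [(0.05, 399, array([ 0.7213, -0.1408]))]
green [(0.03, 604, array([ 0.4293, -0.204 ]))] [(0.03, 596, array([ 0.4294, -0.2039]))]
cup [(0.03, 1459, array([ 0.3371, -0.3205]))] [(0.03, 1452, array([ 0.3371, -0.3205]))]
```

View pics/top18.png

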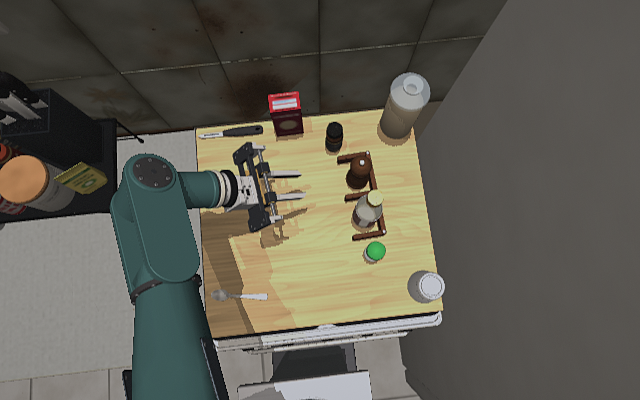

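View pics/side18.png

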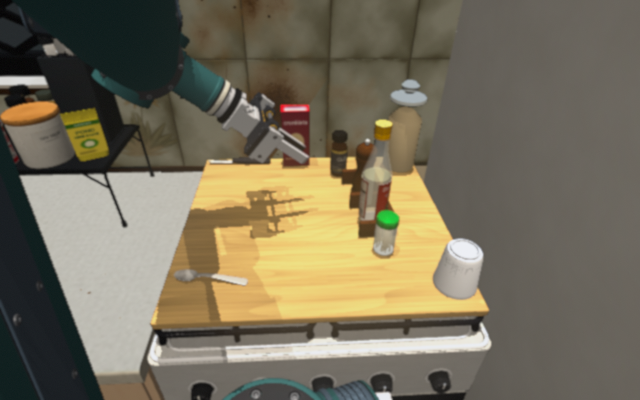

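The top view shows the bottle (368,212) and the mill (358,172) upright against the back rail, one in each stall. The jars, cup, carton, peeler and spoon are where they were, and the gripper is clear of everything.

Request:
step_arm([
  {"xyz":[-0.005,0.01,0.015],"twist":[0,0,0]},
  {"xyz":[-0.01,0.02,0.03],"twist":[0,0,0]},
  {"xyz":[-0.01,0.02,0.03],"twist":[0,0,0]},
  {"xyz":[-0.01,0.02,0.03],"twist":[0,0,0]},
])

```text
time: 22.72
tool_pos: [0.5791, -0.0247, 0.1771]
ee_rot: [-2.442, -0.0, 0.141]
wrist_force: [0.1, -0.4, -0.4]
width: 0.0401
```

```bash
python3 -c "
from bench import robot
print(robot.get_obs()['wrist_force'],robot.close_job())"
```

```text
the job is handed in; nothing more can be done
[ 0.08057209 -0.35589222 -0.36449277] None
```

I pushed the bottle first, into the near stall, then the mill into the far stall. For each I used both fingertips about 20 mm above its foot, with the gripper tilted back. I handed the job in at about 23 s, with the arm touching nothing.

- **Position:** after I backed off, the bottle's axis measured about (0.521, -0.196) and the mill's about (0.621, -0.190). That is within about 2 mm of the positions worked out for touching the back rail. Both stand upright.
- **Rail contact:** at the end of each push the fingers stalled and the force rose to about 9 N.
- **Other things:** the two jars and the cup measured unmoved to within 0.3 mm. I only checked the carton, peeler and spoon by eye in the last pictures, and they look unmoved.
- **Mid-task change:** partway through the mill's push I backed off and tilted the gripper further. At the first angle its body would have hit the dark jar.
- **Disagreement:** the two cameras differ by about 2 mm in x, and in y by under 1 mm for both, so the mill's contact with the rail rests mainly on the force rise.

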